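# Hang the load indicator on its keyhole screws

## Task

Pick up the load indicator standing on the bench (the instrument box with a keyhole in each ear of its steel back plate) and hang it on the instrument frame: put both keyholes over the two screw heads, keep it up against the panel and slide it down until it is fully home on the screws and the spring pin in the panel has snapped into its back plate. How high the panel is clamped differs from day to day, so feel for the screws and do not force anything; then let go, and leave the other things on the bench where they are.

Things in the scene. Friction and masses are not known exactly. Their poses are not given: they have to be found in the camera images.
- indicator: Load indicator, about 0.42 kg: grey box (46 deep, 60 wide, 90 high, mm; screen and sockets in front) on a 4 mm steel back plate with an ear 28 mm wide on either side (120 over the ears, ears at z 28 to 75 mm). Stands upright. Origin: back face of the plate, mid width, level with the underside; +x out of the front, +z up. Plate at x 0 to 4, box at x 4 to 50 and y -30 to +30 mm.
- keyholes (a point): Point of the indicator midway between its keyholes (45 mm above its origin, on the plate's back face). Each ear has a keyhole at y = +46 or -46 mm: a 15 mm round entry hole centred at this height with an 8 mm slot above it; a screw home in the slot is centred 14 mm above the entry hole's centre. An 11 mm hole in the plate's back, 4 mm deep, 9 mm above this point, takes the spring pin.
- grip (a point): Point inside the indicator's box to grip at: 30 mm in front of the plate's back face, mid width, 73 mm above the underside (17 mm below the top). Take the two 60 mm apart side faces from above, fingers closing along the indicator's y, with about 60 N; the ears lie behind the fingers.
- frame: Instrument frame bolted to the bench: two upright aluminium posts (30 mm square, 181 mm high, at y = +115 and -115 mm) with a hanger panel 265 wide, 82 high and 6 mm thick clamped across their +x faces. Origin: on the bench, midway between the posts, under the panel's front face, which is the plane x = 0. +x points out of that face (away from the robot at yaw 0), +z up. Fixed.
- hang_face (a point): Point of the frame 125 mm above its origin, on the panel's face midway between its two screws, at the mid height of their range. The panel is clamped by hand: true height of the screws within 20 mm of this, unmeasured. Screws stand out along +x at y = +46 and -46 mm: 6 mm shank, 12 mm head, head from 5.7 to 9.7 mm off the face. The panel reaches 50 mm below to 32 mm above them.
- lock_pin (a joint): Round-nosed spring pin between the screws, 5 mm lower, standing 3.4 mm out of the panel. Value: how far it is pressed in, m (0 = fully out, 0.0034 = flush, under a plate lying on the panel). About 3 N starts it, 7 N presses it flush. It springs out into the hole in the indicator's back when that is home.
- terminal_box: Bystander: bare aluminium box of similar size (54 x 60 x 76 mm) with a black gland on top and no ears. Origin: back face, centre, at the underside.
- clevis: Bystander: steel clevis 42 mm wide, 62 mm high, standing. Origin: centre of its underside.
- tripod: Bystander: aluminium three-legged load adaptor, 90 mm in diameter, 130 mm high. Origin: centre of its underside.
- rod_end: Bystander: rod end lying flat, 34 mm eye with a 40 mm shank, 14 mm thick. Origin: under the centre of the eye.
- bolt: Bystander: hex bolt lying, about 95 mm long, 21 mm head. Origin: on the bench under the head's inner face.
- cap: Bystander: plastic protector cap, 62 mm in diameter, 47 mm high. Origin: centre of its underside.
- mug: Bystander: white mug, 82 mm in diameter, 95 mm high. Origin: centre of its underside.

How it is judged:
On the way, in this order (a step that is already met when the one before it is completed fails the run):
1. the indicator is lifted off the bench (height (world z) of indicator above 0.04 m), for 0.2 s.
2. its back plate is over both screw heads, against the panel, with the spring pin pressed in (value of joint lock_pin above 0.0012 m and x of indicator in the frame of frame below 0.0035 m and angle between the x axis of indicator and the x axis of frame, either way round below 0.12 rad), for 0.1 s.
At the end, for the whole second after the job is handed in: The indicator hangs at rest on both screws, upright and parallel to the panel within 5 degrees, its back within 3 mm of the panel's face, centred within 4 mm, its origin 44 to 89 mm above the bench, and the spring pin standing out (within 0.8 mm) into the hole in its back (value of joint lock_pin below 0.0008 m and x of indicator in the frame of frame between -0.002 and 0.003 m and y of indicator in the frame of frame between -0.004 and 0.004 m and z of indicator in the frame of frame between 0.044 and 0.089 m and angle between the x axis of indicator and the x axis of frame, either way round below 0.09 rad and angle between the z axis of indicator and the z axis of frame, either way round below 0.09 rad and linear speed of indicator below 0.02 m/s); the robot touches nothing.
It fails at once if the indicator is forced against the frame, its screws or its pin with more than 35 N (contact force between indicator and frame above 35 N).
It fails at once if another thing on the bench is displaced by more than 30 mm (distance of any of terminal_box, clevis, tripod, rod_end, bolt, cap, mug from where it was at the start of the episode above 0.03 m).
It also fails if it takes over 54 s, if anything falls off the work surface, if the arm or the gripper's body presses on something with over 40 N, if the wrist force passes 120 N, or if a joint passes its speed limit or range.

## Robot

A 6-joint arm with a two-finger parallel gripper is mounted at the origin on the work surface. World frame = base frame: x ahead of the robot, y to its left, z up, the work surface at z = 0. Lengths are in m, angles in rad, forces in N, time in s.
With the tool pointing down it reaches from about 0.275 to 1 m from the base axis. Payload 8.4 kg.
Tool frame: the origin (TCP) lies at the very end of the fingers, on their centre line; the grasp point (between the pads) lies 19 mm behind it; z points along the fingers, y is the line along which they close (so a half turn about z gives the same grasp; the last joint's range is limited). The gripper opens to 85 mm and grips with 20 to 120 N. Pads are 22 mm wide; open, the fingers measure 114 mm over their backs; the gripper's body (76 mm by 85 mm) begins 54 mm behind the grasp point. The pads swing forward as they close: fully open they stand 13 mm farther back than shut.
Start: joints at [-1.349, 0.353, 1.633, -0, 1.155, -0.002], TCP at [0.139, -0.609, 0.231] pointing down, gripper open.
Joint ranges: [-2.63, 2.63], [-0.92, 2.1], [0.06, 2.66], [-1.3, 4.44], [0, 2.69], [-3.02, 3.02]. Speed limits (rad/s): [2.22, 2.22, 2.79, 3.14, 3.14, 3.14].

## Interface

Orientations are given as a 3x3 rotation matrix whose columns are the frame's x, y, z axes.
In Python, from bench import ctrl gives the robot as it stands.
- The arm moves only by the tool servo_tool, never from a script. Its argument "series" is one flat list of numbers, 7 for each row, row after row: the turn, a rotation vector about the tool's x, y, z in normalised numbers (1 is 180 degrees), then the shift along the tool's x, y, z in parts of the range, where 1.0 means 400 mm, then the finger opening in mm, from 0 to 85.4. In form: [wx, wy, wz, dx, dy, dz, gripper, wx, wy, wz, dx, dy, dz, gripper, ...]. A call has exactly 8 rows; each row is the pose to reach, as a shift and turn from the pose commanded when the call began, along the tool's axes at that moment; what a row does not reach only later rows make up. A row lasts 1/8 s, in which the tool goes at most 62.5 mm and 10.7 degrees, less where a joint would pass 70% of its speed; a pose out of reach is approached as far as the arm can. No shift or turn number may pass 1 either way. A call with a gripper value outside its range is refused whole. The fingers move at their own pace and stop on an object; the grip force is fixed at half the most. Time passes only in rows, so rows that repeat a pose let the fingers close, or fill a call up. It gives the time, the measured TCP pose, the force, the opening and the grip force at its end, in the units of the state.
- ctrl.sense(): the state, without advancing time (a new reading comes with each control period).
- ctrl.get_image(name): name is "scene" or "top" or "wrist"; returns the picture (420x560x3 uint8, blue, green, red); there is no depth.
- ctrl.camera_model(name): a dict with "K" (3x3 intrinsics, pixels), "extrinsics" (4x4, takes a point from camera to world coordinates). Camera axes: x right, y up, looking along -z (the intrinsics and any distortion apply to the point x, -y, -z); pixel columns grow to the right and rows downward; lengths in m; the calibration is good to about 2 mm. A picture is of the moment at which its call begins: read the wrist's pose just before it. camera_model takes no time and is no camera call; for the wrist camera it gives the pose at the moment of the call.
- ctrl.hand_in(): hands the job in; it is judged then, once.
The state is a dict: "t": time; "q": joint angles; "joint_vel": joint speeds; "joint_torque": joint torques, N m; "tcp_pos": TCP position; "eef_rot": TCP orientation; "wrist_force": force on the tool from outside, world axes, zero at the start; "wrist_torque": the same for the moment, N m; "opening": finger opening in m; "gripper_force": force on a finger pad.
Only numpy, scipy, OpenCV 4.12 (cv2) and the standard library are available. Lean on these libraries where they do the work, as an engineer would, in place of code of your own. Each camera call takes 0.05 s, during which the arm holds its last target. There are 200 camera calls.

## Working session

There is one attempt and no reset: what is moved stays moved. The work goes in short steps, Python scripts to look and compute and a tool call to move; the robot and the scene stay as the last step left them, time stands still between calls to the robot, and variables do not carry over. Pictures are saved under pics/ and viewed, at most 10 in all, crops included, and the job is handed in when it is done.

Besides the shell and the picture viewer there is one more tool, called after "Call:" as name(argument=value, ...), one argument or row to a line, values as JSON. servo_tool: Moves the arm, as the interface text tells. Its arguments: {"type":"object","properties":{"series":{"type":"array"}},"required":["series"]}

```bash
mkdir -p pics; python3 - <<'E'
from bench import ctrl
import cv2,numpy as np
np.set_printoptions(precision=4,suppress=True)
s=ctrl.sense();print({k:s[k] for k in('t','tcp_pos','eef_rot','wrist_force','opening')})
for n in('scene','top'):
    cv2.imwrite(f'pics/{n}0.png',ctrl.get_image(n)); m=ctrl.camera_model(n);print(n,m)
E
```

```text
{'t': 0.0, 'tcp_pos': array([ 0.1386, -0.6089,  0.2305]), 'eef_rot': array([[ 0.9751,  0.2219, -0.0003],
       [ 0.2219, -0.9751,  0.0014],
       [-0.    , -0.0015, -1.    ]]), 'wrist_force': array([ 0.122 , -0.1345,  0.0429]), 'opening': 0.08568075427271926}
scene {'K': array([[409.5419,   0.    , 270.6685],
       [  0.    , 409.5419, 204.5499],
       [  0.    ,   0.    ,   1.    ]]), 'extrinsics': array([[ 0.4978, -0.6635,  0.5586,  1.0856],
       [ 0.8672,  0.3707, -0.3325, -0.3903],
       [ 0.0136,  0.6499,  0.7599,  0.8773],
       [ 0.    ,  0.    ,  0.    ,  1.    ]])}
top {'K': array([[449.0335,   0.    , 282.5301],
       [  0.    , 449.0335, 213.3156],
       [  0.    ,   0.    ,   1.    ]]), 'extrinsics': array([[ 0.0041,  0.984 , -0.1783,  0.3216],
       [-1.    ,  0.004 , -0.001 , -0.0446],
       [-0.0003,  0.1783,  0.984 ,  1.4105],
       [ 0.    ,  0.    ,  0.    ,  1.    ]])}
```

View pics/scene0.png

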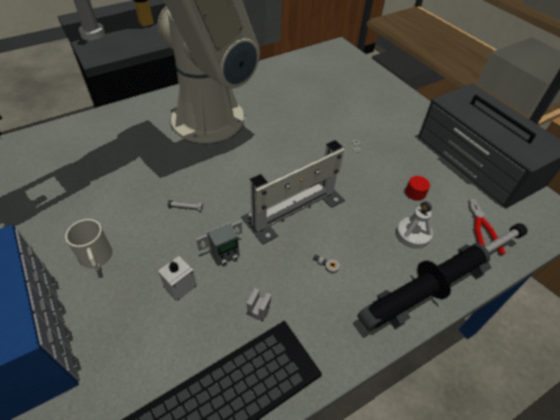

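View pics/top0.png

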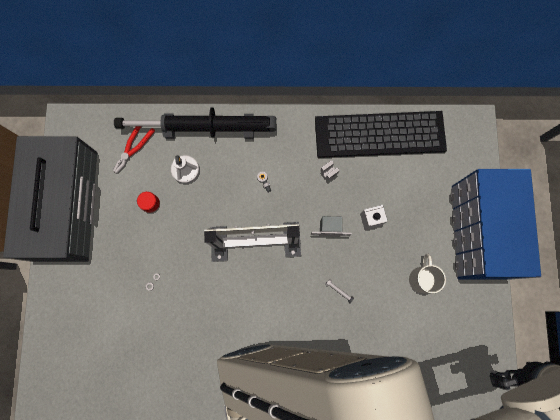

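The scene picture shows the frame with posts at about (260,205) and (335,170), and the indicator at (225,238). In the top view the panel's top edge runs from (207,233) to (298,226), and the indicator sits at (332,228) with its plate along row 234.

```bash
cat > h.py <<'E'
from bench import ctrl
import cv2,numpy as np
np.set_printoptions(precision=4,suppress=True)
def ray(m,u,v):
    K,E=m['K'],m['extrinsics']; p=np.linalg.solve(K,[u,v,1.]); d=E[:3,:3]@[p[0],-p[1],-p[2]]
    return E[:3,3],d/np.linalg.norm(d)
def plane(m,u,v,z):
    o,d=ray(m,u,v); return o+d*(z-o[2])/d[2]
def tri(rs):
    A=sum(np.eye(3)-np.outer(d,d) for o,d in rs); b=sum((np.eye(3)-np.outer(d,d))@o for o,d in rs)
    x=np.linalg.solve(A,b); return x,[np.linalg.norm((np.eye(3)-np.outer(d,d))@(x-o)) for o,d in rs]
def proj(m,X):
    E=m['extrinsics'];c=E[:3,:3].T@(np.asarray(X)-E[:3,3]);p=m['K']@[c[0],-c[1],-c[2]];return p[:2]/p[2]
E
python3 - <<'E'
from h import *
T=ctrl.camera_model('top')
for n,u,v,z in(('plateL',312,234,.075),('plateR',351,235,.075),('boxtop c',332,222,.09),('panelL',205,234,.15),('panelR',299,226,.15),('tbox',376,216,.076)):print(n,plane(T,u,v,z))
i=cv2.imread('pics/top0.png')[190:270,190:400];j=cv2.imread('pics/scene0.png')[140:300,190:360]
a=cv2.resize(i,None,fx=3.8,fy=3.8,interpolation=2);b=cv2.resize(j,None,fx=1.75,fy=1.75,interpolation=2)
c=np.zeros((600,800,3),np.uint8);c[:a.shape[0],:a.shape[1]]=a[:600,:800];c[310:310+b.shape[0],:b.shape[1]]=b
cv2.imwrite('pics/crop0.png',c)
m=ctrl.camera_model('wrist');s=ctrl.sense();E=m['extrinsics'];print(m['K'],E);R=s['eef_rot'];print(R.T@(E[:3,3]-s['tcp_pos']),R.T@E[:3,:3])
E
```

```text
plateL [ 0.5009 -0.1317  0.075 ]
plateR [ 0.4984 -0.2486  0.075 ]
boxtop c [ 0.5352 -0.1906  0.09  ]
panelL [0.4896 0.1759 0.15  ]
panelR [ 0.5136 -0.0901  0.15  ]
tbox [ 0.5563 -0.3252  0.076 ]
[[345.5305   0.     276.4726]
 [  0.     345.5305 204.5843]
 [  0.       0.       1.    ]] [[ 0.2215  0.9406  0.2573  0.2026]
 [-0.9752  0.2141  0.0568 -0.5957]
 [-0.0017 -0.2635  0.9647  0.3726]
 [ 0.      0.      0.      1.    ]]
[ 0.0654  0.0011 -0.142 ] [[-0.0004  0.9647  0.2635]
 [ 1.      0.0003  0.0005]
 [ 0.0004  0.2635 -0.9647]]
```

View pics/crop0.png

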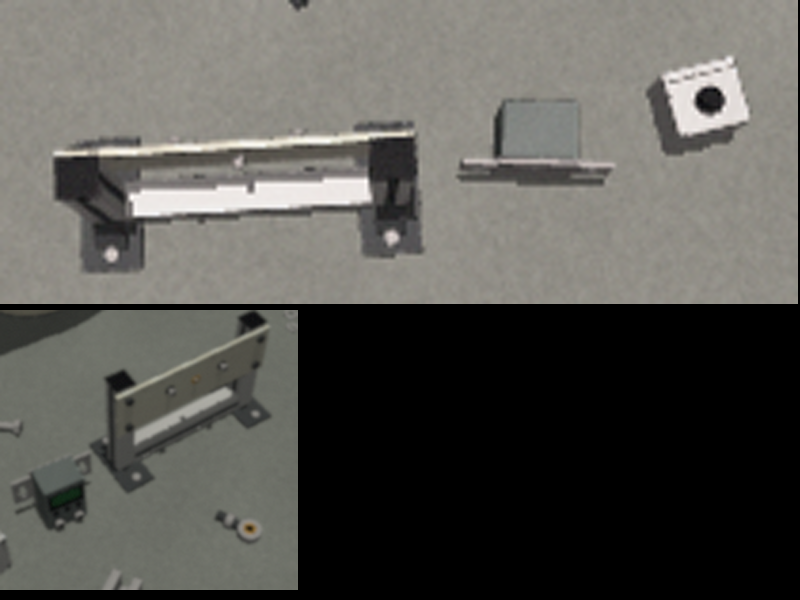

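Units first: shifts go in shares of 400 mm and turns go in shares of 180 degrees. So 360 mm is 0.9, -240 mm is -0.6, 11 degrees is 0.0611.

Call:
servo_tool(
  series=[0,0,0.0056,0.1125,-0.075,-0.015,85,0,0,0.0167,0.225,-0.15,-0.03,85,0,0,0.0278,0.3375,-0.225,-0.045,85,0,0,0.0389,0.45,-0.3,-0.06,85,0,0,0.0444,0.5625,-0.375,-0.075,85,0,0,0.05,0.675,-0.45,-0.09,85,0,0,0.0556,0.7875,-0.525,-0.105,85,0,0,0.0611,0.9,-0.6,-0.12,85],
)

```text
t: 1.1
tcp_pos: [0.4373, -0.294, 0.2793]
eef_rot: [[1.0, 0.031, -0.0], [0.031, -1.0, 0.0], [-0.0, -0.0, -1.0]]
wrist_force: [0.9, -0.8, -0.3]
opening: 0.0849
gripper_force: 0.0
```

To row units: -169 mm is -0.4225, 168 mm is 0.42.

Call:
servo_tool(
  series=[0,0,0,0.1,-0.1,-0.0125,85,0,0,0,0.2,-0.2,-0.025,85,0,0,0,0.3,-0.3,-0.0375,85,0,0,0,0.375,-0.375,-0.05,85,0,0,0,0.42,-0.4225,-0.05,85,0,0,0,0.42,-0.4225,-0.05,85,0,0,0,0.42,-0.4225,-0.05,85,0,0,0,0.42,-0.4225,-0.05,85],
)

```text
t: 2.1
tcp_pos: [0.5983, -0.1221, 0.2992]
eef_rot: [[1.0, 0.031, -0.0], [0.031, -1.0, -0.0], [-0.0, 0.0, -1.0]]
wrist_force: [-0.2, 0.5, -0.8]
opening: 0.0851
gripper_force: 0.0
```

```bash
python3 - <<'E'
from h import *
import pickle
m=ctrl.camera_model('wrist');i=ctrl.get_image('wrist');cv2.imwrite('pics/wA.png',i);pickle.dump(m,open('mA.pkl','wb'))
cv2.imwrite('pics/wAv.png',cv2.resize(i,(800,600),interpolation=2))
E
```

```text
(no output)
```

View pics/wAv.png

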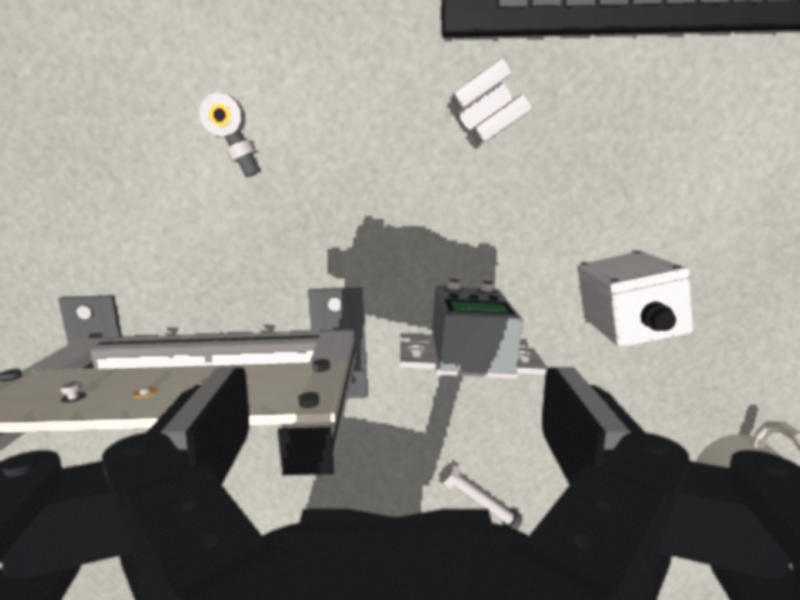

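To row units: -155 mm is -0.3875, -120 mm is -0.3, -20 degrees is -0.1111.

Call:
servo_tool(
  series=[0,-0.0278,0,0,-0.1,0,85,0,-0.0556,0,0,-0.2,0,85,0,-0.0833,0,0,-0.3,0,85,0,-0.1111,0,0.0125,-0.3875,0,85,0,-0.1111,0,0.0125,-0.3875,0,85,0,-0.1111,0,0.0125,-0.3875,0,85,0,-0.1111,0,0.0125,-0.3875,0,85,0,-0.1111,0,0.0125,-0.3875,0,85],
)

```text
t: 3.15
tcp_pos: [0.5988, 0.0329, 0.2998]
eef_rot: [[0.94, 0.031, -0.341], [0.029, -1.0, -0.01], [-0.341, 0.0, -0.94]]
wrist_force: [-0.9, 0.0, -0.5]
opening: 0.0853
gripper_force: 0.0
```

```bash
python3 - <<'E'
from h import *
import pickle
m=ctrl.camera_model('wrist');i=ctrl.get_image('wrist');cv2.imwrite('pics/wB.png',i);pickle.dump(m,open('mB.pkl','wb'))
cv2.imwrite('pics/wBv.png',cv2.resize(i,(800,600),interpolation=2))
E
```

```text
(no output)
```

View pics/wBv.png

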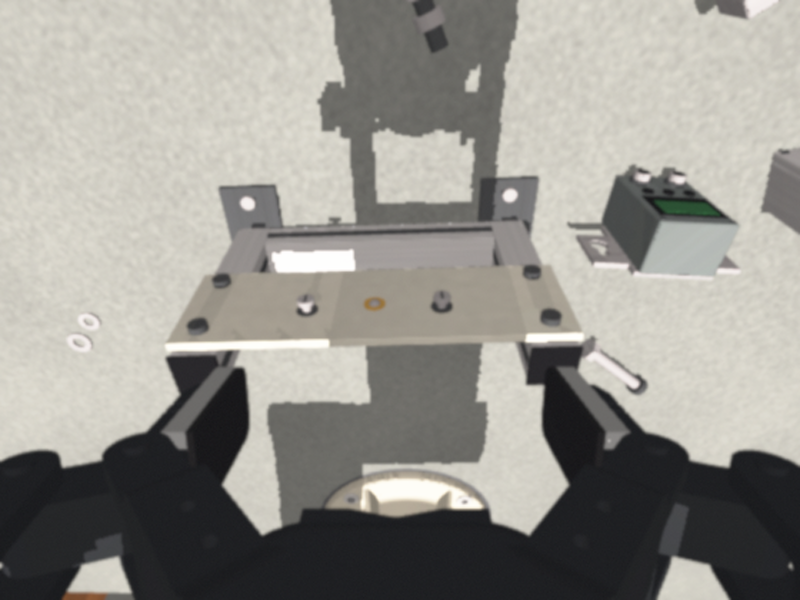

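Wrist view B (800×600) shows the panel face from (170,345) to (580,338), screw heads at (306,303) and (442,300), the pin at (375,304) and the indicator's top at (690,245). In view A the left screw is at (70,390), the pin at (146,392) and the indicator's top at (480,345). I'll zoom in for exact corners.

```bash
python3 - <<'E'
from h import *
def t(n,x,y,w,h,f): return cv2.resize(cv2.imread(f'pics/{n}.png')[y:y+h,x:x+w],None,fx=f,fy=f,interpolation=cv2.INTER_CUBIC)
c=np.zeros((600,800,3),np.uint8)
a=t('wB',115,180,300,66,2.66);c[:175,:798]=a[:175,:798]
a=t('wB',390,110,133,90,3);c[180:450,:399]=a
a=t('wA',270,190,133,80,3);c[180:420,400:799]=a
a=t('wA',0,250,260,50,2.5);c[455:580,:650]=a
cv2.imwrite('pics/crop1.png',c)
E
```

```text
(no output)
```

View pics/crop1.png

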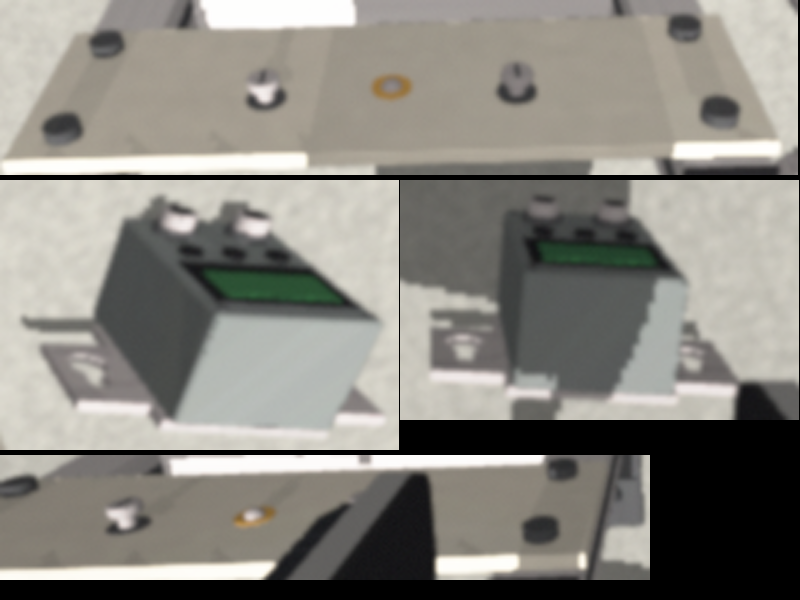

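```bash
cat > m.py <<'E'
from h import *
import pickle
mA=pickle.load(open('mA.pkl','rb'));mB=pickle.load(open('mB.pkl','rb'))
def px(x,y,cx,cy,f,ox,oy): return (x-cx+.5)/f-.5+ox,(y-cy+.5)/f-.5+oy
Bp=lambda x,y:ray(mB,*px(x,y,0,0,2.66,115,180))
Bi=lambda x,y:ray(mB,*px(x,y,0,180,3,390,110))
Ai=lambda x,y:ray(mA,*px(x,y,400,180,3,270,190))
Ap=lambda x,y:ray(mA,*px(x,y,0,455,2.5,0,250))
E
python3 - <<'E'
from m import *
def T(n,*r): x,e=tri(r);print(n,x,np.array(e));return x
fl=T('box fl',Ai(523,268),Bi(217,312));fr=T('box fr',Ai(686,280),Bi(380,322))
br=T('box br',Ai(676,396),Bi(330,432));T('socket l',Ai(543,203),Bi(181,215))
el=T('ear left top corner',Ai(432,374),Bi(80,403))
print(np.linalg.norm(fl-fr),np.linalg.norm(fr-br))
# quad of top face on z=.09
for n,R,P in(('A',Ai,[(523,268),(686,280),(676,396),(513,386)]),('B',Bi,[(217,312),(380,322),(330,432),(165,424)])):
    q=[]
    for p in P:
        o,d=R(*p);q.append((o+d*(.09-o[2])/d[2])[:2])
    q=np.array(q);print(n,q,q.mean(0))
pin=T('pin',Ap(255,517),Bp(391,87));sl=T('screwL',Ap(122,508),Bp(264,76));c=T('panel TR',Ap(584,556),Bp(778,142))
T('bolt ru',Ap(541,524),Bp(720,105));T('bolt rl',Ap(562,465),Bp(685,24))
for n,p,z in(('TL',(12,158),c[2]),('TR',(778,142),c[2]),('BL',(82,34),c[2]-.082),('BR',(722,16),c[2]-.082)):
    o,d=Bp(*p);print(n,o+d*(z-o[2])/d[2])
E
```

```text
box fl [ 0.5526 -0.1611  0.0894] [0.0003 0.0003]
box fr [ 0.5495 -0.22    0.0877] [0.0001 0.0001]
box br [ 0.5044 -0.2205  0.0884] [0.0003 0.0003]
socket l [ 0.5591 -0.1761  0.0175] [0. 0.]
ear left top corner [ 0.5054 -0.1306  0.0751] [0.0004 0.0004]
0.05906277286283182 0.04507843933269201
A [[ 0.5531 -0.1611]
 [ 0.5504 -0.2194]
 [ 0.5055 -0.2201]
 [ 0.5076 -0.16  ]] [ 0.5291 -0.1901]
B [[ 0.5526 -0.1606]
 [ 0.5505 -0.2182]
 [ 0.5051 -0.2192]
 [ 0.5068 -0.157 ]] [ 0.5288 -0.1888]
pin [0.505  0.0436 0.1356] [0.0001 0.0001]
screwL [0.5113 0.0899 0.1411] [0.0012 0.0012]
panel TR [ 0.5124 -0.0884  0.1716] [0.0002 0.0002]
bolt ru [ 0.517  -0.0713  0.1578] [0.0002 0.0002]
bolt rl [ 0.5169 -0.0711  0.1051] [0.0001 0.0001]
TL [0.4976 0.1721 0.1716]
TR [ 0.5125 -0.0884  0.1716]
BL [0.4946 0.1741 0.0896]
BR [ 0.5114 -0.091   0.0896]
```

To row units: 220 mm is 0.55, 165 mm is 0.4125, 4.1 degrees is 0.0228.

Call:
servo_tool(
  series=[0.0011,0.0278,0.0056,-0.0225,0.1375,0.075,85,0.0022,0.0556,0.0111,-0.045,0.275,0.15,85,0.0028,0.0833,0.0167,-0.065,0.4125,0.225,85,0.0039,0.1111,0.0228,-0.0875,0.55,0.2975,85,0.0039,0.1111,0.0228,-0.0875,0.55,0.2975,85,0.0039,0.1111,0.0228,-0.0875,0.55,0.2975,85,0.0039,0.1111,0.0228,-0.0875,0.55,0.2975,85,0.0039,0.1111,0.0228,-0.0875,0.55,0.2975,85],
)

```text
t: 4.2
tcp_pos: [0.5335, -0.1874, 0.1998]
eef_rot: [[0.999, -0.039, 0.001], [-0.039, -0.999, -0.0], [0.001, 0.0, -1.0]]
wrist_force: [-0.2, 0.1, 0.2]
opening: 0.0848
gripper_force: 0.0
```

Call:
servo_tool(
  series=[0,0,0,-0.0025,0.005,0.1,85,0,0,0,-0.0025,0.005,0.2,85,0,0,0,-0.0025,0.005,0.2875,85,0,0,0,-0.0025,0.005,0.35,85,0,0,0,-0.0025,0.005,0.375,85,0,0,0,-0.0025,0.005,0.375,85,0,0,0,-0.0025,0.005,0.375,80,0,0,0,-0.0025,0.005,0.375,75],
)

```text
t: 5.2
tcp_pos: [0.5322, -0.1906, 0.0505]
eef_rot: [[0.999, -0.04, 0.002], [-0.04, -0.999, -0.001], [0.002, 0.001, -1.0]]
wrist_force: [-0.8, -1.2, 0.7]
opening: 0.075
gripper_force: 0.0
```

Call:
servo_tool(
  series=[0,0,0,0,0,0,65,0,0,0,0,0,0,55,0,0,0,0,0,0,45,0,0,0,0,0,0,40,0,0,0,0,0,0,40,0,0,0,0,0,0,40,0,0,0,0,0,0,40,0,0,0,0,0,0,40],
)

```text
t: 6.2
tcp_pos: [0.5318, -0.1904, 0.0502]
eef_rot: [[0.999, -0.041, 0.001], [-0.041, -0.999, -0.001], [0.001, 0.0, -1.0]]
wrist_force: [-0.6, 1.3, 6.4]
opening: 0.0594
gripper_force: 64.4
```

Call:
servo_tool(
  series=[0,0,0,0,0,-0.0125,40,0,0,0,0,0,-0.05,40,0,0,0,0,0,-0.1,40,0,0,0,0,0,-0.15,40,0,0,0,0,0,-0.2,40,0,0,0,0.025,0,-0.2375,40,0,0,0,0.05,0,-0.2375,40,0,0,0,0.075,0,-0.2375,40],
)

```text
t: 7.2
tcp_pos: [0.5616, -0.1915, 0.1442]
eef_rot: [[0.999, -0.04, -0.0], [-0.04, -0.999, -0.0], [-0.0, 0.0, -1.0]]
wrist_force: [-0.1, 0.1, -4.8]
opening: 0.0595
gripper_force: 66.2
```

```bash
python3 - <<'E'
from h import *
import pickle
s=ctrl.sense();m=ctrl.camera_model('wrist');i=ctrl.get_image('wrist');cv2.imwrite('pics/wC.png',i);pickle.dump((m,s),open('mC.pkl','wb'))
print(s['tcp_pos'],s['wrist_force'],s['wrist_torque'])
p=[proj(m,s['tcp_pos']+s['eef_rot']@[a,b,-.0398]) for a,b in((20,30),(20,-30),(-26,-30),(-26,30))for a,b in[(a/1e3,b/1e3)]];print(np.array(p))
cv2.imwrite('pics/wCv.png',cv2.resize(i[140:380,120:440],(800,600),interpolation=2))
E
```

```text
[ 0.5616 -0.1915  0.1442] [-0.0519  0.0988 -4.7846] [ 0.0352  0.0145 -0.0364]
[[366.4365 258.0252]
 [178.9874 258.1112]
 [188.6761 377.7613]
 [357.6103 377.6867]]
```

View pics/wCv.png

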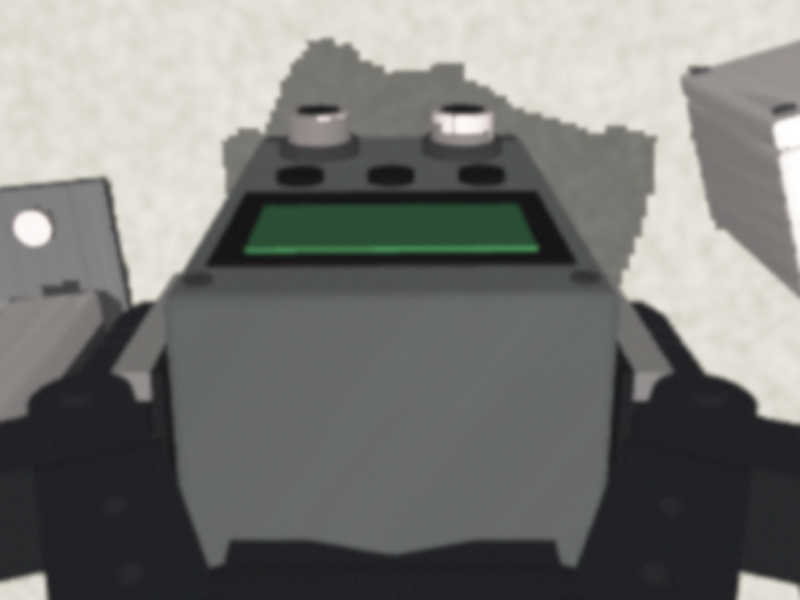

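The view shows the box centred between the fingers, front top edge from (187,258) to (366,258) in image pixels. The model predicts a centre 3.9 px to the left, so the camera has a lateral bias of about 1.2 mm. I'll correct the frame's y for that.

To row units: -240 mm is -0.6, -230 mm is -0.575, -5.7 degrees is -0.0317.

Call:
servo_tool(
  series=[0,0,0,0.0075,-0.0625,0,40,0,0,-0.0056,0.0075,-0.1625,-0.0025,40,0,0,-0.0111,0,-0.275,-0.005,40,0,0,-0.0167,-0.005,-0.3875,-0.005,40,0,0,-0.025,-0.0125,-0.5,-0.005,40,0,0,-0.0317,-0.02,-0.575,-0.005,40,0,0,-0.0317,-0.02,-0.6,-0.005,40,0,0,-0.0317,-0.02,-0.6,-0.005,40],
)

```text
t: 8.25
tcp_pos: [0.563, 0.0487, 0.1458]
eef_rot: [[0.998, 0.06, -0.001], [0.06, -0.998, -0.001], [-0.001, 0.001, -1.0]]
wrist_force: [-0.7, -0.1, -5.4]
opening: 0.0593
gripper_force: 66.7
```

```bash
python3 - <<'E'
from h import *
s=ctrl.sense();print(s['tcp_pos'],s['eef_rot'],s['wrist_force'],s['wrist_torque'])
c=np.zeros((600,800,3),np.uint8)
i=ctrl.get_image('scene');cv2.imwrite('pics/sD.png',i)
w=ctrl.get_image('wrist');cv2.imwrite('pics/wD.png',w)
a=cv2.resize(i[130:240,230:363],None,fx=3.5,fy=3.5,interpolation=2);c[:385,:465]=a[:,:465]
a=cv2.resize(w[250:400],None,fx=1.4,fy=1.4,interpolation=2);c[388:598,:784]=a
cv2.imwrite('pics/D.png',c)
E
```

```text
[0.563  0.0487 0.1458] [[ 0.9982  0.0599 -0.0007]
 [ 0.0599 -0.9982 -0.0007]
 [-0.0008  0.0007 -1.    ]] [-0.6935 -0.076  -5.3562] [-0.0592 -0.0148 -0.0342]
```

View pics/D.png

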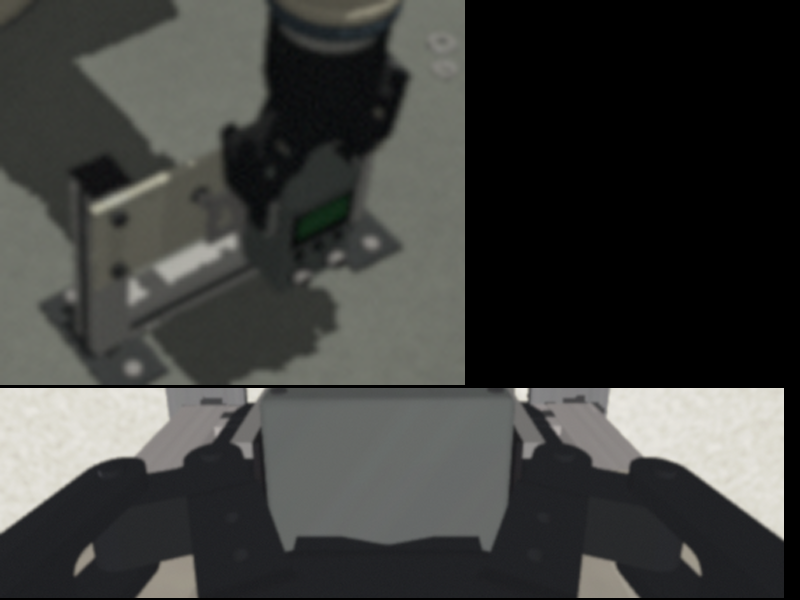

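The scene crop shows the indicator held upright in front of the panel. In the wrist crop the frame's two feet lie symmetrically at columns 167–608, midpoint 387.5, and the box centre is at 388. Lateral alignment is good, so I'll approach.

To row units: -17 mm is -0.0425, -16 mm is -0.04.

Call:
servo_tool(
  series=[0,0,0,-0.0075,0,0,40,0,0,0,-0.015,0,0,40,0,0,0,-0.0225,0,0,40,0,0,0,-0.03,0,0,40,0,0,0,-0.035,0,0,40,0,0,0,-0.04,0,0,40,0,0,0,-0.0425,0,0,40,0,0,0,-0.0425,0,0,40],
)

```text
t: 9.35
tcp_pos: [0.5461, 0.0476, 0.1463]
eef_rot: [[0.998, 0.059, 0.0], [0.059, -0.998, -0.0], [0.0, 0.0, -1.0]]
wrist_force: [0.2, -0.6, -5.6]
opening: 0.0591
gripper_force: 66.7
```

To row units: -3.5 mm is -0.0088, -3 mm is -0.0075.

Call:
servo_tool(
  series=[0,0,0,-0.0013,0,0,40,0,0,0,-0.0025,0,0,40,0,0,0,-0.0038,0,0,40,0,0,0,-0.005,0,0,40,0,0,0,-0.0063,0,0,40,0,0,0,-0.0075,0,0,40,0,0,0,-0.0088,0,0,40,0,0,0,-0.0088,0,0,40],
)

```text
t: 10.35
tcp_pos: [0.5426, 0.0473, 0.1463]
eef_rot: [[0.998, 0.059, 0.0], [0.059, -0.998, -0.0], [0.0, 0.0, -1.0]]
wrist_force: [0.8, -0.3, -5.5]
opening: 0.0596
gripper_force: 66.7
```

Call:
servo_tool(
  series=[0,0,0,-0.0013,0,0,40,0,0,0,-0.0025,0,0,40,0,0,0,-0.0038,0,0,40,0,0,0,-0.0038,0,0,40,0,0,0,-0.005,0,0,40,0,0,0,-0.0063,0,0,40,0,0,0,-0.0063,0,0,40,0,0,0,-0.0063,0,0,40],
)

```text
t: 11.35
tcp_pos: [0.5402, 0.0472, 0.1463]
eef_rot: [[0.998, 0.059, 0.0], [0.059, -0.998, -0.0], [0.0, 0.0, -1.0]]
wrist_force: [0.4, 0.4, -3.5]
opening: 0.0597
gripper_force: 66.7
```

To row units: -1.5 mm is -0.0038, -1 mm is -0.0025.

Call:
servo_tool(
  series=[0,0,0,-0.0013,0,0,40,0,0,0,-0.0013,0,0,40,0,0,0,-0.0025,0,0,40,0,0,0,-0.0025,0,0,40,0,0,0,-0.0038,0,0,40,0,0,0,-0.0038,0,0,40,0,0,0,-0.0038,0,0,40,0,0,0,-0.0038,0,0,40],
)

```text
t: 12.35
tcp_pos: [0.5389, 0.0471, 0.1464]
eef_rot: [[0.998, 0.059, 0.001], [0.059, -0.998, -0.0], [0.001, 0.0, -1.0]]
wrist_force: [2.1, 0.3, -4.6]
opening: 0.0595
gripper_force: 66.7
```

To row units: -1.5 mm is -0.0038, -1 mm is -0.0025.

Call:
servo_tool(
  series=[0,0,0,-0.0013,0,0,40,0,0,0,-0.0013,0,0,40,0,0,0,-0.0025,0,0,40,0,0,0,-0.0025,0,0,40,0,0,0,-0.0025,0,0,40,0,0,0,-0.0038,0,0,40,0,0,0,-0.0038,0,0,40,0,0,0,-0.0038,0,0,40],
)

```text
t: 13.35
tcp_pos: [0.5373, 0.047, 0.1464]
eef_rot: [[0.998, 0.059, 0.0], [0.059, -0.998, -0.0], [0.0, 0.0, -1.0]]
wrist_force: [4.8, 0.6, -4.7]
opening: 0.0593
gripper_force: 66.6
```

To row units: -1.2 mm is -0.003, -0.9 mm is -0.0023.

Call:
servo_tool(
  series=[0,0,0,-0.0008,0,0,40,0,0,0,-0.0015,0,0,40,0,0,0,-0.0023,0,0,40,0,0,0,-0.0023,0,0,40,0,0,0,-0.003,0,0,40,0,0,0,-0.003,0,0,40,0,0,0,-0.003,0,0,40,0,0,0,-0.003,0,0,40],
)

```text
t: 14.35
tcp_pos: [0.5363, 0.047, 0.1465]
eef_rot: [[0.998, 0.059, 0.001], [0.059, -0.998, -0.0], [0.001, 0.0, -1.0]]
wrist_force: [5.3, 0.2, -5.7]
opening: 0.0593
gripper_force: 66.6
```

To row units: -0.9 mm is -0.0023, -0.6 mm is -0.0015.

Call:
servo_tool(
  series=[0,0,0,-0.0008,0,0,40,0,0,0,-0.0008,0,0,40,0,0,0,-0.0015,0,0,40,0,0,0,-0.0015,0,0,40,0,0,0,-0.0023,0,0,40,0,0,0,-0.0023,0,0,40,0,0,0,-0.0023,0,0,40,0,0,0,-0.0023,0,0,40],
)

```text
t: 15.35
tcp_pos: [0.536, 0.0469, 0.1466]
eef_rot: [[0.998, 0.059, 0.002], [0.059, -0.998, -0.0], [0.002, 0.0, -1.0]]
wrist_force: [7.5, -0.1, -6.5]
opening: 0.0593
gripper_force: 66.4
```

To row units: 3 mm is 0.0075, 2.5 mm is 0.0063.

Call:
servo_tool(
  series=[0,0,0,-0.001,0,0.0013,40,0,0,0,-0.001,0,0.0025,40,0,0,0,-0.001,0,0.0038,40,0,0,0,-0.001,0,0.005,40,0,0,0,-0.001,0,0.0063,40,0,0,0,-0.001,0,0.0075,40,0,0,0,-0.001,0,0.0075,40,0,0,0,-0.001,0,0.0075,40],
)

```text
t: 16.35
tcp_pos: [0.536, 0.047, 0.144]
eef_rot: [[0.998, 0.059, 0.003], [0.059, -0.998, -0.0], [0.003, 0.0, -1.0]]
wrist_force: [7.9, 0.4, -4.2]
opening: 0.0592
gripper_force: 67.0
```

Sliding freely. I'll keep going, in small steps.

To row units: 3.5 mm is 0.0088, 3 mm is 0.0075.

Call:
servo_tool(
  series=[0,0,0,0,0,0.0013,40,0,0,0,0,0,0.0025,40,0,0,0,0,0,0.0038,40,0,0,0,0,0,0.005,40,0,0,0,0,0,0.0063,40,0,0,0,0,0,0.0075,40,0,0,0,0,0,0.0088,40,0,0,0,0,0,0.0088,40],
)

```text
t: 17.35
tcp_pos: [0.536, 0.047, 0.1405]
eef_rot: [[0.998, 0.059, 0.003], [0.059, -0.998, -0.0], [0.003, 0.0, -1.0]]
wrist_force: [6.9, 1.1, -3.0]
opening: 0.0594
gripper_force: 67.1
```

To row units: 3.5 mm is 0.0088, 3 mm is 0.0075.

Call:
servo_tool(
  series=[0,0,0,0,0,0.0013,40,0,0,0,0,0,0.0025,40,0,0,0,0,0,0.0038,40,0,0,0,0,0,0.005,40,0,0,0,0,0,0.0063,40,0,0,0,0,0,0.0075,40,0,0,0,0,0,0.0088,40,0,0,0,0,0,0.0088,40],
)

```text
t: 18.35
tcp_pos: [0.5361, 0.047, 0.1369]
eef_rot: [[0.998, 0.059, 0.003], [0.059, -0.998, -0.0], [0.003, 0.0, -1.0]]
wrist_force: [7.8, 0.5, -5.5]
opening: 0.0591
gripper_force: 66.8
```

To row units: 2.5 mm is 0.0063, 1.5 mm is 0.0038.

Call:
servo_tool(
  series=[0,0,0,0,0,0.0013,40,0,0,0,0,0,0.0025,40,0,0,0,0,0,0.0038,40,0,0,0,0,0,0.005,40,0,0,0,0,0,0.0063,40,0,0,0,0,0,0.0063,40,0,0,0,0,0,0.0063,40,0,0,0,0,0,0.0063,40],
)

```text
t: 19.35
tcp_pos: [0.536, 0.0469, 0.1345]
eef_rot: [[0.998, 0.059, 0.003], [0.059, -0.998, -0.0], [0.003, 0.0, -1.0]]
wrist_force: [7.0, -0.1, -2.9]
opening: 0.0591
gripper_force: 66.9
```

To row units: 1.2 mm is 0.003, 0.8 mm is 0.002.

Call:
servo_tool(
  series=[0,0,0,0,0,0.001,40,0,0,0,0,0,0.002,40,0,0,0,0,0,0.003,40,0,0,0,0,0,0.003,40,0,0,0,0,0,0.003,40,0,0,0,0,0,0.003,40,0,0,0,0,0,0.003,40,0,0,0,0,0,0.003,40],
)

```text
t: 20.35
tcp_pos: [0.536, 0.047, 0.1335]
eef_rot: [[0.998, 0.059, 0.003], [0.059, -0.998, 0.0], [0.003, 0.0, -1.0]]
wrist_force: [6.9, 0.5, -0.8]
opening: 0.0594
gripper_force: 66.9
```

To row units: 0.9 mm is 0.0023, 0.6 mm is 0.0015.

Call:
servo_tool(
  series=[0,0,0,0,0,0.0008,40,0,0,0,0,0,0.0015,40,0,0,0,0,0,0.0023,40,0,0,0,0,0,0.0023,40,0,0,0,0,0,0.0023,40,0,0,0,0,0,0.0023,40,0,0,0,0,0,0.0023,40,0,0,0,0,0,0.0023,40],
)

```text
t: 21.35
tcp_pos: [0.536, 0.047, 0.1326]
eef_rot: [[0.998, 0.059, 0.003], [0.059, -0.998, -0.0], [0.003, 0.0, -1.0]]
wrist_force: [6.6, 0.5, -0.8]
opening: 0.0596
gripper_force: 67.2
```

To row units: 0.9 mm is 0.0023, 0.6 mm is 0.0015.

Call:
servo_tool(
  series=[0,0,0,0,0,0.0008,40,0,0,0,0,0,0.0015,40,0,0,0,0,0,0.0023,40,0,0,0,0,0,0.0023,40,0,0,0,0,0,0.0023,40,0,0,0,0,0,0.0023,40,0,0,0,0,0,0.0023,40,0,0,0,0,0,0.0023,40],
)

```text
t: 22.35
tcp_pos: [0.536, 0.047, 0.1323]
eef_rot: [[0.998, 0.059, 0.003], [0.059, -0.998, -0.0], [0.003, 0.0, -1.0]]
wrist_force: [5.2, 1.3, 6.1]
opening: 0.0592
gripper_force: 67.8
```

To row units: 0.4 mm is 0.001, 0.2 mm is 0.0005.

Call:
servo_tool(
  series=[0,0,0,0,0,0.0005,40,0,0,0,0,0,0.001,40,0,0,0,0,0,0.001,40,0,0,0,0,0,0.001,40,0,0,0,0,0,0.001,40,0,0,0,0,0,0.001,40,0,0,0,0,0,0.001,40,0,0,0,0,0,0.001,40],
)

```text
t: 23.35
tcp_pos: [0.5361, 0.047, 0.1321]
eef_rot: [[0.998, 0.059, 0.003], [0.059, -0.998, -0.0], [0.003, 0.0, -1.0]]
wrist_force: [3.5, 0.9, 8.8]
opening: 0.0597
gripper_force: 68.3
```

Call:
servo_tool(
  series=[0,0,0,0,0,0,60,0,0,0,0,0,0,63,0,0,0,0,0,0,66,0,0,0,0,0,0,70,0,0,0,0,0,0,75,0,0,0,0,0,0,80,0,0,0,0,0,0,83,0,0,0,0,0,0,83],
)

```text
t: 24.35
tcp_pos: [0.5347, 0.0469, 0.1304]
eef_rot: [[0.998, 0.059, 0.0], [0.059, -0.998, -0.0], [0.0, 0.0, -1.0]]
wrist_force: [-0.6, -0.2, 0.0]
opening: 0.0828
gripper_force: 0.0
```

To row units: -170 mm is -0.425, -160 mm is -0.4, -20 degrees is -0.1111.

Call:
servo_tool(
  series=[0,0,0,0,0,-0.025,83,0,0,0,0,0,-0.075,83,0,0,0,0,0,-0.15,83,0,0,0,0,0,-0.2375,83,0,-0.0278,0,0.05,0,-0.325,83,0,-0.0556,0,0.1,0,-0.4,83,0,-0.0833,0,0.15,0,-0.425,83,0,-0.1111,0,0.175,0,-0.425,83],
)

```text
t: 25.35
tcp_pos: [0.606, 0.0511, 0.3026]
eef_rot: [[0.938, 0.059, -0.341], [0.055, -0.998, -0.02], [-0.341, 0.0, -0.94]]
wrist_force: [1.0, 0.5, -0.7]
opening: 0.0832
gripper_force: 0.0
```

```bash
python3 - <<'E'
from h import *
import pickle
s=ctrl.sense();print(s['tcp_pos'],s['wrist_force'])
m=ctrl.camera_model('wrist');i=ctrl.get_image('wrist');cv2.imwrite('pics/wE.png',i);pickle.dump(m,open('mE.pkl','wb'))
cv2.imwrite('pics/wEv.png',cv2.resize(i[100:310,140:420],(800,600),interpolation=2))
E
```

```text
[0.606  0.0511 0.3026] [ 1.0455  0.4585 -0.7454]
```

View pics/wEv.png

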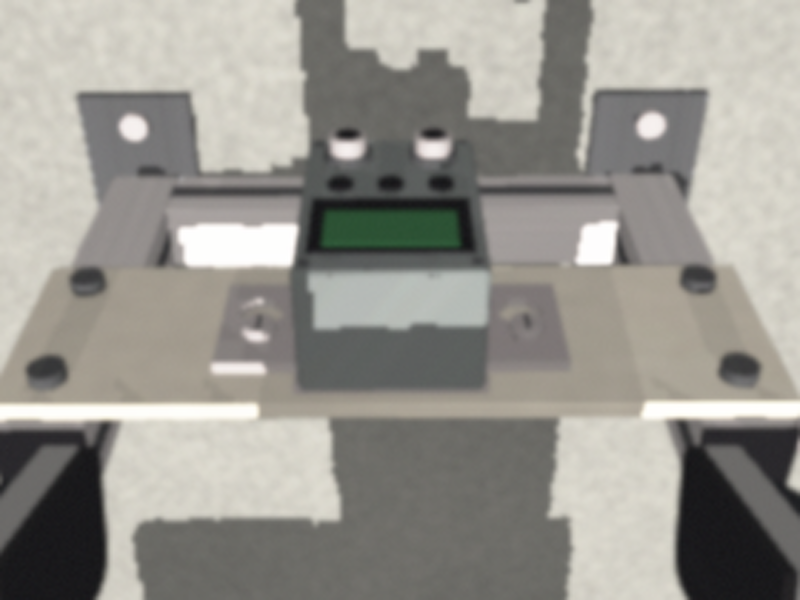

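The picture shows the indicator hanging square on the panel, with screw heads at about (258,318) and (522,320) in the ears and the ear tops about 35 rows below the panel's top edge. I'll check its height by numbers.

```bash
python3 - <<'E'
from h import *
import pickle
m=pickle.load(open('mE.pkl','rb'));f=800/280
a=np.radians(3.4);n=np.array([np.cos(a),np.sin(a),0]);p0=np.array([.5035,.0448,0])
def P(x,y,off):
    o,d=ray(m,(x+.5)/f-.5+140,(y+.5)/f-.5+100);q=o+d*(((p0+n*off-o)@n)/(d@n));return q[2],(q-p0)@[-n[1],n[0],0]
for k,x,y,o in(('panel top',130,404,0),('panel top',720,402,0),('panel bottom',140,267,0),('ear top L front',240,365,.004),('ear top R',540,370,.004),('ear bot L',260,284,.004),('ear bot R',530,284,.004),('headL',258,318,.0097),('headR',522,318,.0097),('box top L',297,266,.05),('box top R',490,266,.05)):print(k,np.round(P(x,y,o),4))
E
```

```text
panel top [0.1707 0.084 ]
panel top [ 0.1699 -0.1081]
panel bottom [0.0896 0.0976]
ear top L front [0.1555 0.0498]
ear top R [ 0.1583 -0.0505]
ear bot L [0.1074 0.0483]
ear bot R [ 0.1075 -0.053 ]
headL [0.1367 0.0454]
headR [ 0.1368 -0.0464]
box top L [0.1652 0.0274]
box top R [ 0.1652 -0.0306]
```

```bash
python3 -c "
from bench import ctrl
print(ctrl.hand_in())"
```

```text
the job is handed in; nothing more can be done
None
```

I hung the indicator on both screws, let go of it and handed the job in at about 25 s of the 54 s allowed. It stopped firmly after about 14 mm of slide, and its measured height matches fully home. I judged that the spring pin had snapped in from the drop in push-back force, since the pin itself can't be seen.

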